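Slide the tube tray up the feed ramp behind its lip

TASK

Square up the loose foam tube tray on the bench in front of the feed ramp and slide it up the ramp, without lifting it, until its trailing edge drops behind the lip and it sits flat on the deck, held between the lip and the sprung buffer. Press gently: never push the buffer in by more than 10 mm. Leave the bottle, the cup and the label roll where they are, and let go of the tray.

Things in the scene. Friction and masses are not known exactly. Their poses are not given: they have to be found in the camera images.
- tray: Square grey foam tube tray, 156 x 156 x 42 mm, flat sides, shallow wells in its top, about 0.3 kg (mass and friction vary). Loose. Origin: centre of its underside, z up, x and y square to its sides. Starts on the bench before the ramp's foot, 10 to 40 mm off its middle line toward the robot (ramp's +y) and up to 0.2 rad out of square. Too wide to grip: push it by its sides.
- station: Fixed aluminium feed ramp with grey side rails. Origin on the bench, middle of the ramp's foot, where the slope starts at height 0; x points up the ramp (about the robot's left), y across it (about toward the robot), z up. Slope rises 28 mm over x = 0 to 105 mm. Rails 14 mm high, 168 mm apart inside (tray 156); at the foot they flare outward to about 199 mm apart at x = -42 mm.
- crest (a point): Point of the ramp at the top of the slope, middle, x = 105 mm, z = 28 mm in the ramp's frame, same axes. From here the level deck runs 275 mm on. On it is clamped a steel stop frame: a lip in front, a buffer behind. Its place is not measured and differs by 20 mm from run to run: the upright back of the lip is 55 to 75 mm beyond this point.
- deck_end (a point): Point at the far end of the deck, middle, on its top, same axes as the ramp. The frame's lip is a bar across the deck, 7 mm high, front bevelled. The buffer face rests 152 mm beyond the lip's back, 4 mm less than the tray's length: the tray must push the buffer in 4 mm (about 6 N) before its trailing edge drops behind the lip; the buffer then holds it against the lip. While pressed, friction at the pushing hand can hold the edge up: work it down.
- buffer (a joint): Travel in m of the rubber-faced spring buffer (black, 90 mm wide, 24 mm high, middle 18 mm above the deck) at the far end of the stop frame: 0 at rest, growing as it is pressed in along the ramp's +x; 1.5 N per mm, bottoms at 14 mm. More than 10 mm (15 N) is too hard. Reads about 4 mm once the tray is seated.
- bottle: Brown bottle with black cap, 49 mm wide, 95 mm high, standing on the bench beyond the ramp; origin at the centre of its underside. Leave it alone.
- cup: Specimen cup with red lid, 53 mm wide, 59 mm high, standing on the bench between robot and ramp; origin at the centre of its underside. Leave it alone.
- label_roll: White roll of labels, 56 mm across, 26 mm high, lying flat on the bench beyond the ramp; origin at the centre of its underside. Leave it alone.
Things that resemble listed ones, but are neither listed nor needed, are in the scene too. Leave any green look-alike of the tray alone.

How it is judged:
By the outcome, as a careful person would: the job done as asked, in the order asked, and still so for the second after the job is handed in, with the robot touching nothing.
It also fails if it takes over 72 s, if anything falls off the work surface, if the arm or the gripper's body presses on something with over 40 N, if the wrist force passes 120 N, or if a joint passes its speed limit or range.

ROBOT

A 7-joint arm with a two-finger parallel gripper is mounted at the origin on a cart in front of the work surface, level with it; the furniture and walls round the work are solid. World frame = base frame: x ahead of the robot, y to its left, z up, the work surface at z = 0. Lengths are in mm, angles in rad, forces in N, time in s.
With the tool pointing down it reaches from about 400 to 875 mm from the base axis. Payload 4.4 kg.
Tool frame: the origin (TCP) lies at the very end of the fingers, on their centre line; the grasp point (between the pads) lies 19 mm behind it; y points along the fingers, x is the direction in which the jaws open and shut, and the axes are right-handed (so a half turn about y gives the same grasp; the last joint's range is limited). The gripper opens to 85 mm and grips with 20 to 120 N. Pads are 22 mm wide; open, the fingers measure 114 mm over their backs; the gripper's body (76 mm by 85 mm) begins 54 mm behind the grasp point. The pads swing forward as they close: fully open they stand 13 mm farther back than shut.
Start: joints at [-0.066, 0.628, 0.038, 1.517, -0.027, 0.996, -0.02], TCP at [650.014, 0.027, 231.313] pointing down, gripper open.
Joint ranges: [-3.06, 3.06], [-0.37, 2.12], [-1.25, 1.32], [0.18, 2.47], [-1.1, 4.24], [0.23, 1.98], [-2.94, 2.94]. Speed limits (rad/s): [2.57, 2.57, 3.14, 3.14, 3.14, 3.14, 3.14].

INTERFACE

Orientations are given as [roll, pitch, yaw] about the fixed x, y, z axes, in that order (R = Rz(yaw) Ry(pitch) Rx(roll)).
In Python, from cell import ctrl, get_image, nets gives the robot as it stands. The module is installed in compiled form; this text tells all that it offers.
- The arm moves only by the tool step_arm, never from a script. Its argument "moves" is text: rows parted by semicolons, each of 7 numbers parted by spaces: the shift along the tool's x, y, z normalised to -1 to 1, where 1 is 0.05 m, then the turn, a rotation vector about the tool's x, y, z normalised to -1 to 1, where 1 is 0.12 rad, then the opening, from 0 (shut) to 1 (fully open). A call has 1 to 20 rows; each row shifts and turns the commanded pose from where the row before left it, along the tool's axes as they then stand; what a row does not reach is not made up. A row lasts 1/10 s, in which the tool goes at most 50 mm and 8.59 degrees, less where a joint would pass 70% of its speed; a pose out of reach is approached as far as the arm can. A call with a number of a shift or a turn outside -1 to 1 is refused whole. A call with a gripper value outside its range is refused whole. The fingers move at their own pace and stop on an object; the grip force is fixed at half the most. Time passes only in rows, so rows that do not move let the fingers close. It gives the time, the measured TCP pose, the force and the opening at its end, in the units of the state.
- ctrl.read_state(): the state, without advancing time (a new reading comes with each control period).
- get_image(name): name is "scene" or "side" or "wrist"; returns a dict with "color" (400x640x3 uint8, blue, green, red), "vertical_fov" (degrees; the focal length in pixels is half the picture's height over the tangent of half this angle, whatever the lens; pixels are square), "cx", "cy" (the principal point, pixels), "R" (3x3) and "t" (3): a world point X has camera coordinates R X + t; the wrist camera has in their place "T_tool_cam" (4x4, takes a point from camera to tool coordinates, whose origin is the TCP and whose axes are the tool frame's). Camera axes: x right, y down, z forward; pixel columns grow to the right and rows downward; lengths in mm; the calibration is good to about 2 mm. A picture is of the moment at which its call begins: read the wrist's pose just before it. There is no depth.
- ctrl.finish_job(): hands the job in, once; it reports no verdict.
Trained networks look in a picture, given as the dict that the camera call returned (one of the last four; its "shot" number tells which), for a name from the list of things; names that differ only in an ending like _2 or _b are one class to them, and where a whole thing is asked for, a point or a joint stands for the part that bears it (a point fixed in the world has none). Each returns a list of dicts, best first, with "conf" (0 to 1); they miss things now and then, are a little off and sometimes report something else, mostly with a low value. They report only what shows in the picture. A call takes as long as a camera call. They do not tell look-alikes from the thing itself.
- nets.find_in(picture, target): "position" ([x, y, z] in mm, in world coordinates, good to about 4 mm: the middle of the surface that is visible of it).
- nets.cut_out(picture, target): "pixels" (400x640 bool, what is visible of it).
- nets.place_of(picture, target): "position" ([x, y, z] in mm, in world coordinates, good to about 4 mm: a listed point, or the origin of a listed thing).
The state is a dict: "clock": time; "qpos": joint angles; "qd": joint speeds; "tau": joint torques, N m; "eef_pos": TCP position; "tool_rot": TCP orientation; "force": force on the tool from outside, world axes, zero at the start; "torque": the same for the moment, N m; "width": finger opening in mm.
Only numpy, scipy, OpenCV 4.12 (cv2) and the standard library are available. Lean on these libraries where they do the work, as an engineer would, in place of code of your own. Each camera call takes 0.05 s, during which the arm holds its last target.

## Working session

There is one attempt and no reset: what is moved stays moved. The work goes in short steps, Python scripts to look and compute and a tool call to move; the robot and the scene stay as the last step left them, time stands still between calls to the robot, and variables do not carry over. Pictures are saved under pics/ and viewed, and the job is handed in when it is done.

Besides the shell and the picture viewer there is one more tool, called after "Call:" as a command line: name --argument value ..., lists and objects as JSON in quotes. step_arm: Moves the arm, as the interface text tells. Scaled input: -1 to 1 covers 0.05 m each way for a shift and 0.12 rad each way for a turn. Its arguments: {"type":"object","properties":{"moves":{"type":"string"}},"required":["moves"]}

```bash
mkdir -p pics
python3 - <<'E'
from cell import ctrl,get_image,nets
import cv2,numpy as np
s=ctrl.read_state();print({k:np.round(v,3).tolist() for k,v in s.items()})
for n in ("scene","side"):
    p=get_image(n);cv2.imwrite(f"pics/{n}0.png",p["color"])
    print(n,p["vertical_fov"],p["cx"],p["cy"],"cam pos",np.round(-np.array(p["R"]).T@np.array(p["t"])))
    for t in ("tray","station","crest","deck_end","buffer","bottle","cup","label_roll"):
        for f in ("place_of",):
            try: print(t,[(np.round(d["position"]).tolist(),round(d["conf"],2),{k:v for k,v in d.items() if k not in("position","conf","pixels")}) for d in getattr(nets,f)(p,t)][:3])
            except Exception as e: print(t,e)
E
```

```text
{'clock': 0.0, 'qpos': [-0.066, 0.629, 0.038, 1.518, -0.027, 0.996, -0.02], 'qd': [-0.001, 0.002, 0.0, 0.0, 0.001, 0.0, -0.0], 'tau': [-0.001, -56.341, 1.226, -19.345, 0.011, 0.011, -0.0], 'eef_pos': [649.356, 0.018, 230.374], 'tool_rot': [-1.571, 0.002, 0.0], 'force': [-0.579, 1.622, 0.53], 'torque': [-0.05, 0.014, 0.027], 'width': 85.743}
scene 47.130302521499466 311.1538032520626 199.07808350472598 cam pos [-570. -810.  682.]
tray [([524.0, -140.0, 4.0], 0.92, {}), ([501.0, -427.0, 3.0], 0.66, {})]
station []
crest [([583.0, 114.0, 30.0], 0.9, {})]
deck_end [([612.0, 388.0, 28.0], 0.94, {}), ([525.0, -139.0, 1.0], 0.58, {})]
buffer it knows: bottle, crest, cup, deck_end, label_roll, station, tray
bottle [([787.0, -134.0, 5.0], 0.81, {}), ([611.0, 391.0, 35.0], 0.71, {})]
cup [([372.0, -6.0, 1.0], 0.61, {})]
label_roll [([796.0, 53.0, 2.0], 0.67, {})]
side 42.56155545241795 319.96439486126405 181.21933941317425 cam pos [  841. -1220.   958.]
tray [([523.0, -140.0, 2.0], 0.76, {}), ([501.0, -425.0, -1.0], 0.66, {})]
station [([570.0, 10.0, -1.0], 0.82, {})]
crest [([583.0, 112.0, 29.0], 0.64, {})]
deck_end []
buffer it knows: bottle, crest, cup, deck_end, label_roll, station, tray
bottle [([783.0, -137.0, -3.0], 0.63, {})]
cup [([373.0, -4.0, -1.0], 0.6, {})]
label_roll [([793.0, 55.0, -1.0], 0.67, {})]
```

View pics/scene0.png

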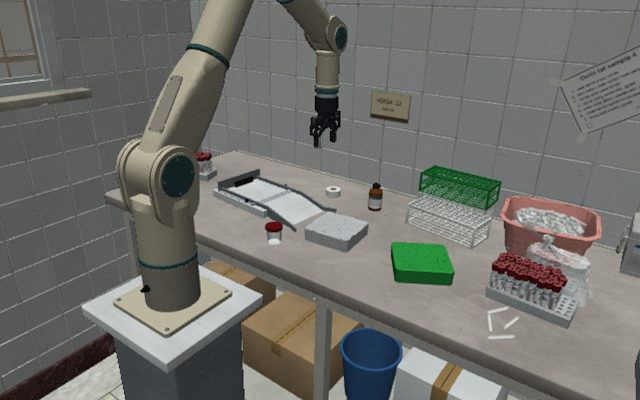

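View pics/side0.png

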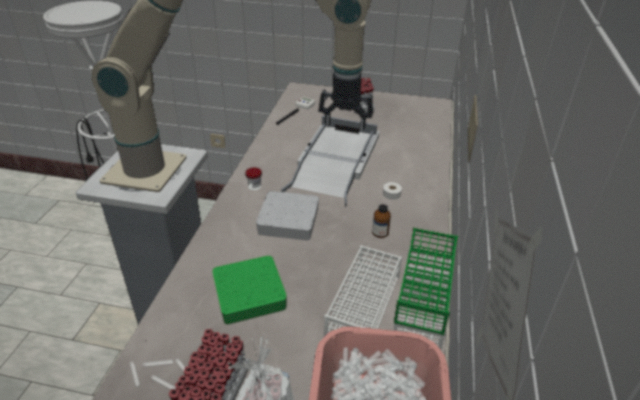

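Grey tray at scene (337,231), side (289,215). The green look-alike at scene (421,262) is ruled out, and so are the white and green wire racks and the tube racks. Next I check a close crop and fit the poses.

```bash
cat > h.py <<'E'
from cell import ctrl,get_image,nets
import cv2,numpy as np
from scipy.optimize import minimize
def K(p):
    f=200/np.tan(np.radians(p["vertical_fov"])/2);return f,p["cx"],p["cy"]
def proj(p,X,R=None,t=None):
    f,cx,cy=K(p);R=np.array(p["R"]) if R is None else R;t=np.array(p["t"]) if t is None else t
    c=np.atleast_2d(X)@R.T+t;return np.c_[cx+f*c[:,0]/c[:,2],cy+f*c[:,1]/c[:,2]]
def unproj(p,uv,z,R=None,t=None):
    f,cx,cy=K(p);R=np.array(p["R"]) if R is None else R;t=np.array(p["t"]) if t is None else t
    uv=np.atleast_2d(uv);d=np.c_[(uv[:,0]-cx)/f,(uv[:,1]-cy)/f,np.ones(len(uv))]@R;C=-R.T@t
    return C+d*((z-C[2])/d[:,2])[:,None]
def box(x,y,a,z0=0,h=42,s=78):
    c,n=np.cos(a),np.sin(a);P=[]
    for z in(z0,z0+h):
        for i,j in((-s,-s),(s,-s),(s,s),(-s,s)):P.append([x+c*i-n*j,y+n*i+c*j,z])
    return np.array(P)
def fit(items,x0):
    def cost(v):
        tot=0
        for p,m in items:
            q=proj(p,box(*v));h=cv2.convexHull(np.float32(q))
            im=np.zeros((1600,2560),np.uint8);cv2.fillPoly(im,[np.int32(np.round(h*4+1.5))],255)
            a=cv2.resize(im,(640,400),interpolation=cv2.INTER_AREA)/255.
            tot+=np.abs(a-m).sum()/m.sum()
        return tot
    best=None
    for a in(-.2,-.07,.07,.2):
        r=minimize(cost,[x0[0],x0[1],x0[2]+a],method="Nelder-Mead",options=dict(initial_simplex=[[x0[0],x0[1],x0[2]+a],[x0[0]+5,x0[1],x0[2]+a],[x0[0],x0[1]+5,x0[2]+a],[x0[0],x0[1],x0[2]+a+.08]],xatol=.01,fatol=1e-5))
        if best is None or r.fun<best.fun:best=r
    return best.x,best.fun
def wristRt(p,s):
    from scipy.spatial.transform import Rotation as Ro
    T=np.eye(4);T[:3,:3]=Ro.from_euler("xyz",s["tool_rot"]).as_matrix();T[:3,3]=s["eef_pos"]
    M=np.linalg.inv(T@np.array(p["T_tool_cam"]));return M[:3,:3],M[:3,3]
E
python3 - <<'E'
from h import *
it=[]
for n in("scene","side"):
    p=get_image(n);c=nets.cut_out(p,"tray")
    c=[d for d in c if cv2.mean(p["color"],np.uint8(d["pixels"]))[1]<1.3*cv2.mean(p["color"],np.uint8(d["pixels"]))[2]]
    m=c[0]["pixels"].astype(float);print(n,c[0]["conf"],m.sum(),np.argwhere(m>0).mean(0)[::-1]);it.append((p,m))
    ov=p["color"].copy();
    x,f=fit(it[-1:],[524,-140,-.1]);print(x,f)
    if n=="scene":cv2.imwrite("pics/crop_s.png",cv2.resize(ov[150:270,190:390],None,fx=4,fy=4,interpolation=cv2.INTER_CUBIC))
    else: cv2.imwrite("pics/crop_d.png",cv2.resize(ov[90:250,230:420],None,fx=4,fy=3.7,interpolation=cv2.INTER_CUBIC))
print(fit(it,[524,-140,-.1]))
s=ctrl.read_state();p=get_image("wrist");cv2.imwrite("pics/w0.png",p["color"]);print(p["vertical_fov"],np.round(p["T_tool_cam"],3).tolist())
E
```

```text
scene 0.77 1810.0 [336.16685083 231.33480663]
[ 5.22011948e+02 -1.38673363e+02  1.17240228e-01] 0.0799761672624851
side 0.63 2443.0 [287.11502251 215.65452313]
[ 5.21956329e+02 -1.38850456e+02  1.17669142e-01] 0.09872785790533978
(array([ 5.21864517e+02, -1.38281056e+02,  1.17715212e-01]), np.float64(0.18204818402530792))
66.18709907135005 [[1.0, 0.001, 0.001, -0.003], [-0.0, -0.286, 0.958, -141.559], [0.001, -0.958, -0.286, 73.392], [0.0, 0.0, 0.0, 1.0]]
```

View pics/crop_s.png

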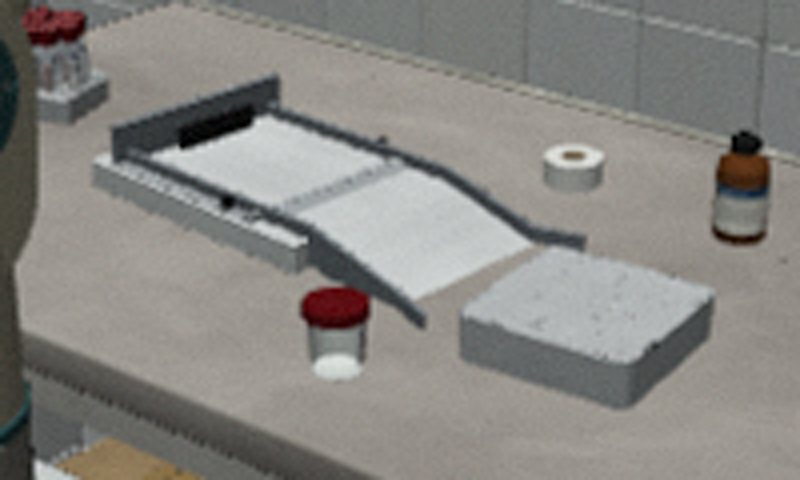

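View pics/crop_d.png

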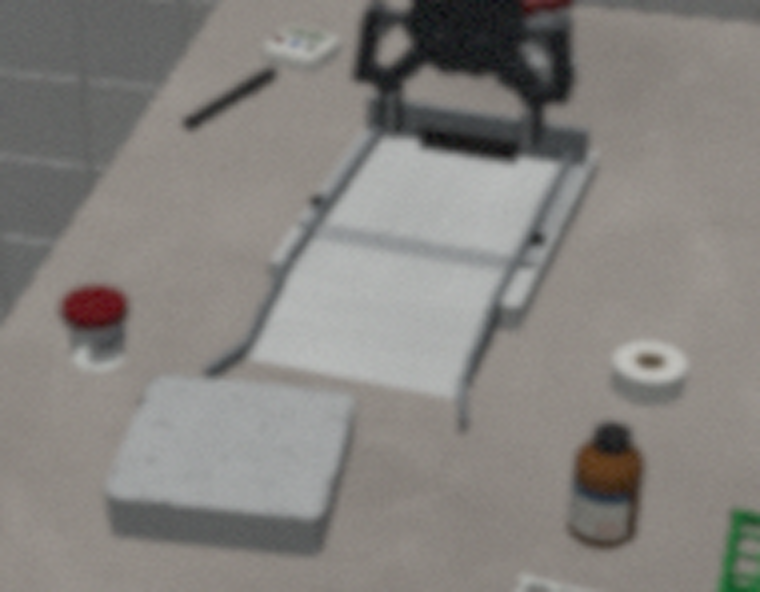

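View pics/w0.png

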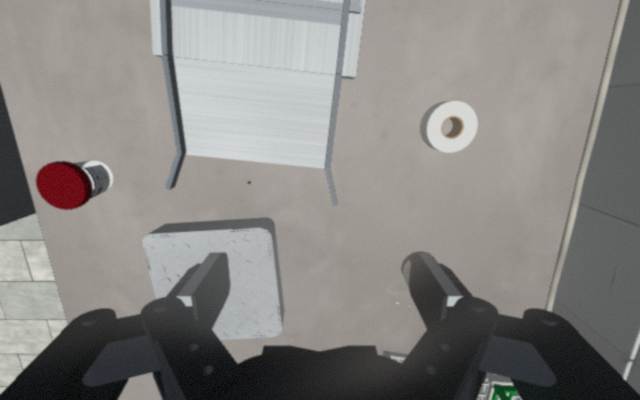

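Run:
```python
from h import *
s=ctrl.read_state();p=get_image("wrist");R,t=wristRt(p,s)
cv2.imwrite("pics/w1.png",cv2.resize(p["color"][130:360,130:350],None,fx=3.5,fy=2.6,interpolation=cv2.INTER_CUBIC))
u=lambda a,z:np.round(unproj(p,a,z,R,t)[:,:2],1)
print("foot",u([(186,156),(326,168)],0))
print("rail tips(z14)",u([(168,187),(336,205)],14))
print("crest",u([(173,61),(336,77)],28))
for t_ in("tray","station","crest"):
    print(t_,[(np.round(d["position"],1).tolist(),round(d["conf"],2)) for d in nets.place_of(p,t_)])
g=u([(150,235),(262,228),(272,240),(280,325)],42);print(g)
d=g[1]-g[0];print(np.arctan2(d[1],d[0]));d=g[3]-g[2];print(np.arctan2(d[0],-d[1]))
```

```text
foot [[488.4  18.7]
 [658.7   4. ]]
rail tips(z14) [[468.2 -16.6]
 [670.9 -39.2]]
crest [[499.2 120.9]
 [667.8 105.6]]
tray [([783.5, -133.2, -1.2], 0.74), ([524.1, -138.7, 2.8], 0.59)]
station [([571.6, 10.6, 0.8], 0.87), ([525.2, -138.7, 2.6], 0.44)]
crest [([584.9, 114.6, 29.3], 0.87), ([571.0, 9.7, 0.0], 0.45)]
[[ 453.4  -67.1]
 [ 584.2  -58.3]
 [ 595.1  -73.4]
 [ 600.3 -191.4]]
0.06717705349152363
0.04403930367902182
```

View pics/w1.png

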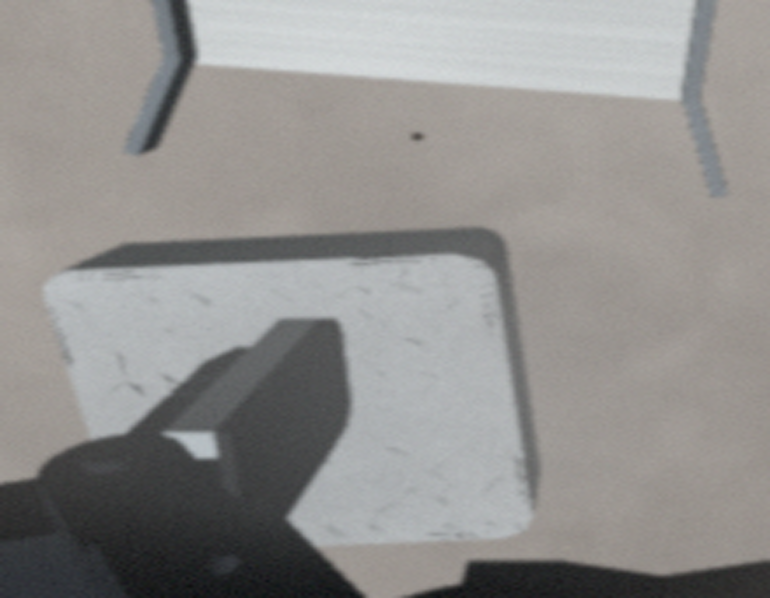

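Call:
step_arm --moves "-0.3 0 -0.16 0 0 0 1;-0.6 0 -0.32 0 0 0 1;-0.6 0 -0.32 0 0 0 1;-0.6 0 -0.32 0 0 0 1;-0.6 0 -0.32 0 0 0 1;-0.6 0 -0.32 0 0 0 1;-0.6 0 -0.32 0 0 0 1;-0.6 0 -0.32 0 0 0 1;-0.24 0 -0.16 0 0 0 1;0 0 0 0 0.9 0 1;0 0 0 0 1 0 1;0 0 0 0 1 0 1;0 0 0 0 1 0 1;0 0 0 0 1 0 1;0 0 0 0 1 0 1;0 0 0 0 1 0 1;0 0 0 0 1 0 1;0 0 0 0 1 0 1;0 0 0 0 1 0 1;0 0 0 0 1 0 1"

```text
clock: 3.25
eef_pos: [414.1, -127.7, 231.5]
tool_rot: [-1.57, -0.0, -1.312]
force: [0.2, 0.1, -0.4]
width: 85.6
```

Call:
step_arm --moves "0 0 0 0 1 0 1;0 0 0 0 1 0 1;0 0 0 0 1 0 1;0 0 0 0 0 0 1;0 0 0 0 0 0 1;0 0 0 0 0 0 1"

```text
clock: 3.85
eef_pos: [413.4, -127.9, 231.4]
tool_rot: [-1.57, 0.0, -1.666]
force: [0.2, -0.0, 0.3]
width: 85.2
```

```bash
cat >> h.py <<'E'
th=-0.097;e=np.array([-np.sin(th),np.cos(th)]);n=np.array([-e[1],e[0]]);F=np.array([571.5,10.5])
def ramp(w):w=np.atleast_2d(w)[:,:2]-F;return np.round(np.c_[w@e,w@n],1)
def st():
    s=ctrl.read_state();print("t",round(s["clock"],2),"tcp",np.round(s["eef_pos"],1),"rot",np.round(s["tool_rot"],3),"F",np.round(s["force"],1),"w",round(s["width"],1),"ramp",ramp(s["eef_pos"]),"q",np.round(s["qpos"],2));return s
E
python3 - <<'E'
from h import *
s=st();p=get_image("wrist");cv2.imwrite("pics/w2.png",p["color"])
E
```

```text
t 3.85 tcp [ 413.4 -127.9  231.4] rot [-1.57   0.    -1.666] F [ 0.2 -0.   0.3] w 85.2 ramp [[-153.  144.]] q [-0.13  0.35  0.49  2.1  -0.24  0.74 -1.15]
```

View pics/w2.png

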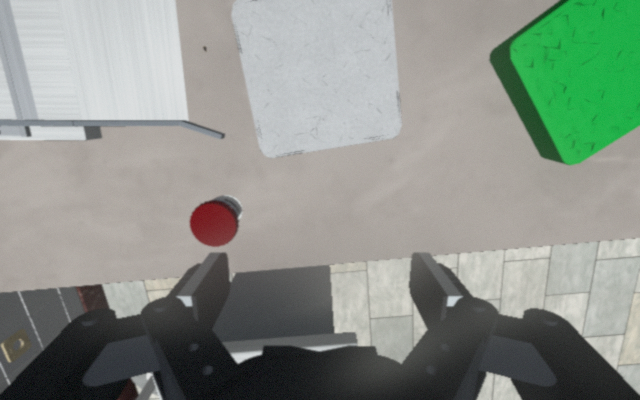

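Run:
```python
from h import *
s=st();p=get_image("wrist");R,t=wristRt(p,s)
u=lambda a,z:unproj(p,a,z,R,t)[:,:2]
g=u([(280,155),(388,138),(400,118),(389,8),(258,135),(237,20)],42);print(g.round(1),ramp(g).tolist())
for a,b in((0,1),(3,2),(5,4)):
    d=(ramp(g[b])-ramp(g[a]))[0];print(np.arctan2(d[1],d[0]))
print("bench edge",u([(320,262)],0))
for q in("cup","tray"):print(q,[(np.round(d["position"],1).tolist(),round(d["conf"],2)) for d in nets.place_of(p,q)])
```

```text
t 3.9 tcp [ 413.3 -127.9  231.4] rot [-1.57   0.    -1.666] F [-0.3  0.1  0. ] w 85.6 ramp [[-153.1  144.1]] q [-0.13  0.35  0.49  2.1  -0.24  0.74 -1.15]
[[ 442.7  -87.8]
 [ 449.7 -204.2]
 [ 469.1 -217.3]
 [ 571.1 -208.9]
 [ 465.9  -67.4]
 [ 574.7  -63.7]] [[-110.3, 118.7], [-225.5, 100.4], [-236.6, 79.9], [-218.4, -20.8], [-87.7, 97.6], [-73.5, -10.4]]
-2.9840548228765336
1.7496009676065531
1.7015279144860131
bench edge [[ 289.24078819 -116.73589876]]
cup [([375.2, -3.5, -0.0], 0.9)]
tray [([522.9, -141.6, -2.2], 0.83), ([503.7, -423.8, 1.0], 0.71)]
```

Call:
step_arm --moves "0 0.3 0 0 0 0 1;0 0.6 0 0 0 0 1;0 0.6 0 0 0 0 1;0 0.6 0 0 0 0 1;0 0.6 0 0 0 0 1;0 0.6 0 0 0 0 1;0 0.5 0 0 0 0 1;0 0.3 0 0 0 0 1;0 0.3 0 0 0 0 1;0 0.1 0 0 0 0 1;0 0 0 0 0 0 1;0 0 0 0 0 0 1"

```text
clock: 5.25
eef_pos: [413.8, -127.8, 9.2]
tool_rot: [-1.572, 0.001, -1.669]
force: [-0.1, 0.1, 0.1]
width: 85.7
```

Run:
```python
from h import *
s=st();p=get_image("wrist");cv2.imwrite("pics/w3.png",p["color"])
```

```text
t 5.25 tcp [ 413.8 -127.8    9.2] rot [-1.572e+00  1.000e-03 -1.669e+00] F [-0.1  0.1  0.1] w 85.7 ramp [[-153.   143.6]] q [ 0.04  0.8   0.29  2.26 -1.1   0.23 -0.33]
```

View pics/w3.png

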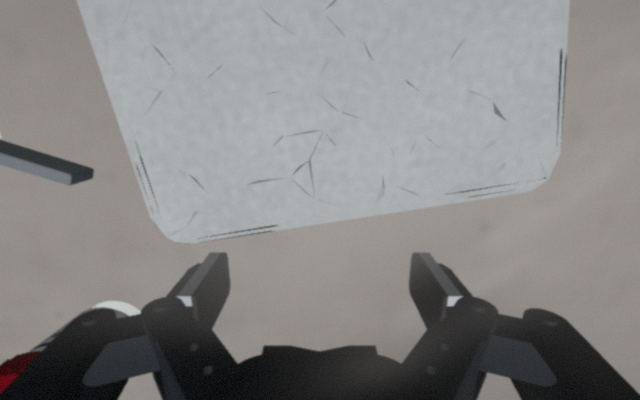

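Call:
step_arm --moves "0 0 0.1 0 0 0 1;0 0 0.1 0 0 0 1;0 0 0.1 0 0 0 1;0 0 0.1 0 0 0 1;0 0 0.1 0 0 0 1;0 0 0.1 0 0 0 1;0 0 0.1 0 0 0 1;0 0 0.1 0 0 0 1;0 0 0 0 0 0 1"

```text
clock: 6.2
eef_pos: [454.6, -132.1, 9.0]
tool_rot: [-1.571, 0.0, -1.668]
force: [0.2, -0.3, 0.2]
width: 85.2
```

Run:
```python
from h import *
s=st();p=get_image("wrist");cv2.imwrite("pics/w4.png",p["color"])
```

```text
t 6.2 tcp [ 454.6 -132.1    9. ] rot [-1.571  0.    -1.668] F [ 0.2 -0.3  0.2] w 85.2 ramp [[-153.2  102.5]] q [-0.05  0.83  0.41  2.16 -1.02  0.36 -0.44]
```

View pics/w4.png

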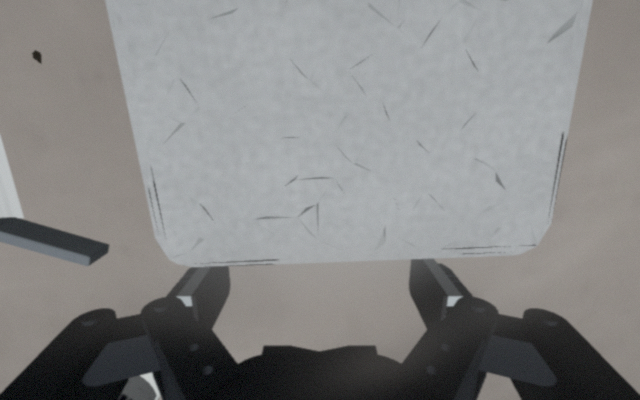

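Call:
step_arm --moves "0 0 0.06 0 0 0 1;0 0 0.06 0 0 0 1;0 0 0.06 0 0 0 1;0 0 0.04 0 0 0 1;0 0 0.04 0 0 0 1;0 0 0 0 0 0 1"

```text
clock: 6.85
eef_pos: [466.9, -133.3, 9.0]
tool_rot: [-1.572, 0.001, -1.668]
force: [0.5, 0.3, -0.2]
width: 85.6
```

Run:
```python
from h import *
s=st();p=get_image("wrist");cv2.imwrite("pics/w5.png",p["color"]);R,t=wristRt(p,s)
print(ramp(unproj(p,[(20,218),(95,262)],14,R,t)))
for n_ in("scene","side"):
    q=get_image(n_);cv2.imwrite(f"pics/{n_}5.png",cv2.resize(q["color"][90:260,190:390] if n_=="side" else q["color"][150:270,190:390],None,fx=4,fy=3.5,interpolation=cv2.INTER_CUBIC))
```

```text
t 6.85 tcp [ 466.9 -133.3    9. ] rot [-1.572e+00  1.000e-03 -1.668e+00] F [ 0.5  0.3 -0.2] w 85.6 ramp [[-153.3   90.2]] q [-0.07  0.85  0.44  2.13 -1.    0.39 -0.47]
[[-11.3  66.9]
 [-41.9  89.9]]
```

View pics/w5.png

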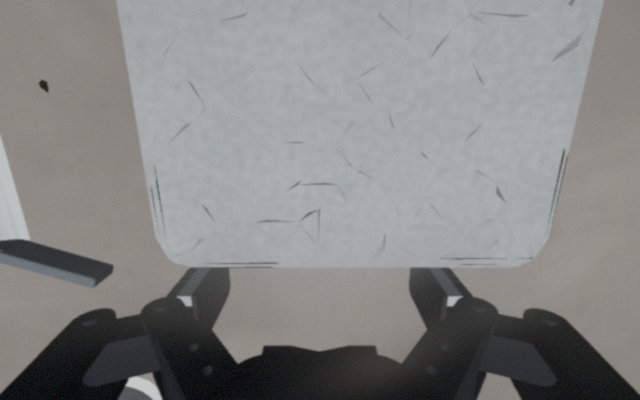

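View pics/side5.png

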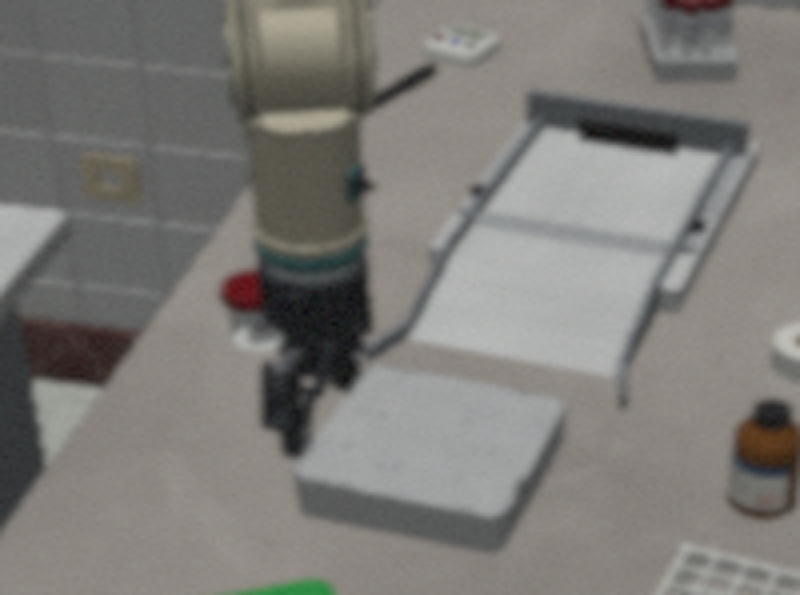

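Run:
```python
from h import *
s=st();p=get_image("wrist");R,t=wristRt(p,s)
print(ramp(unproj(p,[(28,239),(112,264),(96,286)],14,R,t)));print(ramp(unproj(p,[(190,266),(520,266),(120,20),(598,20)],42,R,t)))
for q in("station","crest","tray","cup"):print(q,[(np.round(d["position"],1).tolist(),round(d["conf"],2)) for d in nets.place_of(p,q)])
q=get_image("side");
for k in("station","crest","tray","deck_end"):print(k,[(ramp(d["position"]).tolist(),round(d["conf"],2)) for d in nets.place_of(q,k)])
```

```text
t 7.0 tcp [ 466.7 -133.3    9.1] rot [-1.572e+00  1.000e-03 -1.668e+00] F [-0.8 -0.7  0. ] w 85.5 ramp [[-153.3   90.3]] q [-0.07  0.85  0.44  2.13 -1.    0.39 -0.47]
[[-12.1  77.8]
 [-50.1  91.2]
 [-39.6 103.6]]
[[-101.7   77. ]
 [-231.8   77. ]
 [ -90.    -9.1]
 [-240.2   -9.1]]
station []
crest []
tray []
cup [([376.7, -2.3, -0.8], 0.69)]
station []
crest [([[103.6, -1.3]], 0.64)]
tray [([[-169.9, 0.1]], 0.94), ([[-441.9, 27.0]], 0.71)]
deck_end []
```

Call:
step_arm --moves "0 0 -0.3 0 0 0 1;0 0 -0.2 0 0 0 1;0 -0.5 0 0 0 0 1;0 -0.8 0 0 0 0 1;0 -0.8 0 0 0 0 1;0 -0.3 0 0 0 0 1;0.25 0 0.23 0 0 0 1;0.5 0 0.46 0 0 0 1;0.5 0 0.46 0 0 0 1;0.5 0 0.46 0 0 0 1;0.5 0 0.46 0 0 0 1;0.32 0 0.25 0 0 0 1;0 0 0 0 -0.5 0 1;0 0 0 0 -1 0 1;0 0 0 0 -1 0 1;0 0 0 0 -1 0 1;0 0 0 0 -1 0 1;0 0 0 0 -1 0 1;0 0 0 0 -1 0 1;0 0 0 0 -1 0 1"

```text
clock: 9.5
eef_pos: [544.2, -269.7, 128.6]
tool_rot: [-1.571, 0.003, -0.763]
force: [-0.3, 0.6, -0.6]
width: 85.5
```

Call:
step_arm --moves "0 0 0 0 -1 0 1;0 0 0 0 -1 0 1;0 0 0 0 -1 0 1;0 0 0 0 -1 0 1;0 0 0 0 -1 0 1;0 0 0 0 -0.58 0 1;0 0 0 0 0 0 1;0 0 0 0 0 0 1"

```text
clock: 10.3
eef_pos: [544.3, -269.9, 128.6]
tool_rot: [-1.569, 0.002, -0.101]
force: [-0.4, 0.4, -0.7]
width: 85.4
```

Run:
```python
from h import *
s=st();p=get_image("wrist");cv2.imwrite("pics/w6.png",p["color"])
```

```text
t 10.3 tcp [ 544.3 -269.9  128.6] rot [-1.569  0.002 -0.101] F [-0.4  0.4 -0.7] w 85.4 ramp [[-281.7   -0. ]] q [ 0.24  0.71  0.29  1.74 -0.28  0.74  0.57]
```

View pics/w6.png

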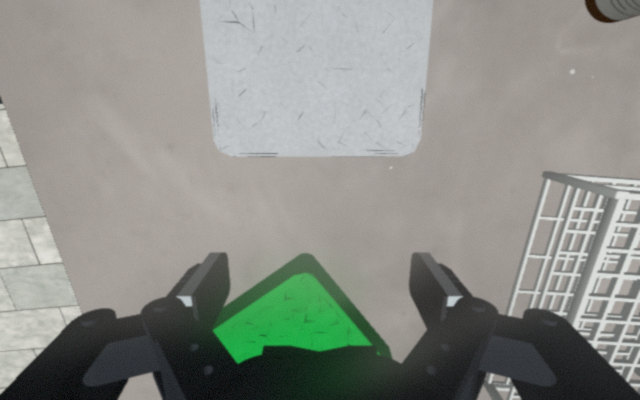

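Run:
```python
from h import *
s=st();p=get_image("wrist");R,t=wristRt(p,s)
print("green corner",unproj(p,[(305,272),(240,315),(215,330)],42,R,t).round(),unproj(p,[(305,254)],0,R,t).round())
g=unproj(p,[(235,156),(405,156),(216,130),(204,10),(423,130),(431,10)],42,R,t);print(ramp(g).tolist())
P=s["eef_pos"];print("finger spot px",proj(p,[[P[0],P[1],20],[P[0]-57,P[1]-6,20],[P[0]+57,P[1]-11,20]],R,t).round())
```

```text
t 10.35 tcp [ 544.3 -269.9  128.6] rot [-1.57   0.002 -0.1  ] F [ 0.1  0.9 -1. ] w 85.3 ramp [[-2.817e+02 -1.000e-01]] q [ 0.24  0.71  0.29  1.74 -0.28  0.73  0.57]
green corner [[ 527. -325.   42.]
 [ 466. -361.   42.]
 [ 441. -374.   42.]] [[ 524. -329.    0.]]
[[-241.5, 62.5], [-241.7, -63.9], [-222.5, 74.8], [-145.7, 75.2], [-222.9, -75.5], [-146.2, -73.5]]
finger spot px [[319. 199.]
 [254. 212.]
 [387. 205.]]
```

Call:
step_arm --moves "0 0.4 0 0 0 0 1;0 0.7 0 0 0 0 1;0 0.7 0 0 0 0 1;0 0.5 0 0 0 0 1;0 0.2 0 0 0 0 1;0 0 0.16 0 0 0 1;0 0 0.16 0 0 0 1;0 0 0.16 0 0 0 1;0 0 0.1 0 0 0 1;0 0 0.1 0 0 0 1;0 0 0.12 0 0 0 1;0 0 0.14 0 0 0 1;0 0 0.14 0 0 0 1;0 0 0.14 0 0 0 1;0 0 0.14 0 0 0 1;0 0 0.14 0 0 0 1;0 0 0 0 0 0 1"

```text
clock: 12.1
eef_pos: [551.7, -192.6, 3.5]
tool_rot: [-1.568, 0.003, -0.096]
force: [0.3, 1.1, 0.2]
width: 85.5
```

```bash
cat > look.py <<'E'
from h import *
import sys
k=sys.argv[1]
s=st();p=get_image("wrist");a=p["color"];q=get_image("side")["color"]
b=cv2.resize(q[80:260,200:400],(500,450),interpolation=cv2.INTER_CUBIC)
c=get_image("scene")["color"][140:270,190:390]
c=cv2.resize(c,(300,195),interpolation=cv2.INTER_CUBIC)
im=np.zeros((450,800,3),np.uint8);im[:,300:]=b;im[:187,:300]=cv2.resize(a,(300,187));im[200:395,:300]=c
cv2.imwrite(f"pics/l{k}.png",im);cv2.imwrite(f"pics/lw{k}.png",a)
E
python3 look.py 1
```

```text
t 12.1 tcp [ 551.7 -192.6    3.5] rot [-1.568  0.003 -0.096] F [0.3 1.1 0.2] w 85.5 ramp [[-2.04e+02  1.00e-01]] q [ 0.16  0.88  0.21  1.85 -0.38  0.46  0.54]
```

View pics/l1.png

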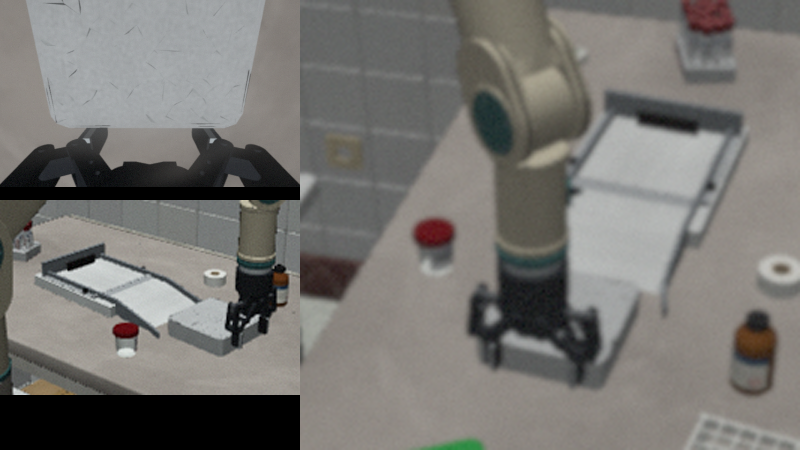

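View pics/lw1.png

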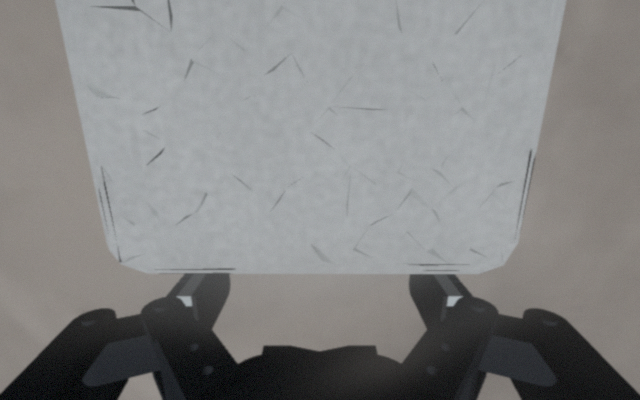

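Call:
step_arm --moves "0 0 0.1 0 0 0 1;0 0 0.14 0 0 0 1;0 0 0.14 0 0 0 1;0 0 0.14 0 0 0 1;0 0 0.14 0 0 0 1;0 0 0.14 0 0 0 1;0 0 0.14 0 0 0 1;0 0 0.14 0 0 0 1;0 0 0.14 0 0 0 1;0 0 0.14 0 0 0 1;0 0 0.14 0 0 0 1;0 0 0.14 0 0 0 1;0 0 0.14 0 0 0 1;0 0 0.14 0 0 0 1;0 0 0.14 0 0 0 1;0 0 0 0 0 0 1"

```text
clock: 13.85
eef_pos: [562.0, -90.6, 3.9]
tool_rot: [-1.568, 0.002, -0.097]
force: [0.1, 0.7, -0.7]
width: 85.3
```

```bash
python3 look.py 2
```

```text
t 13.85 tcp [562.  -90.6   3.9] rot [-1.568  0.002 -0.097] F [ 0.1  0.7 -0.7] w 85.3 ramp [[-101.5   -0.3]] q [-0.03  0.87  0.22  1.89 -0.42  0.43  0.41]
```

View pics/l2.png

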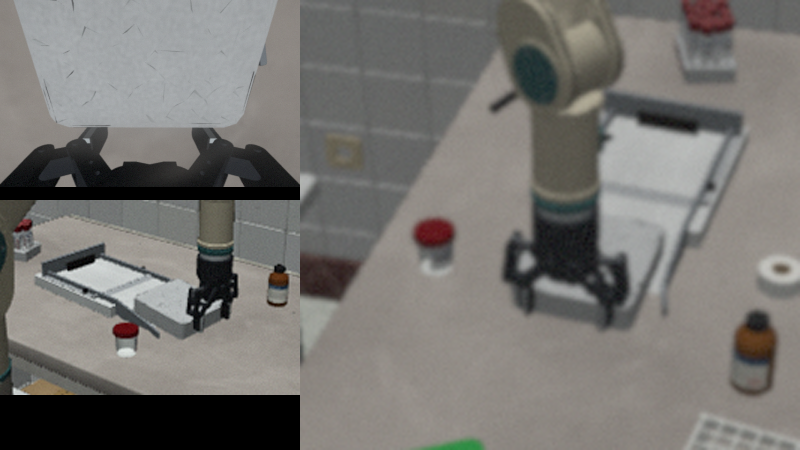

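View pics/lw2.png

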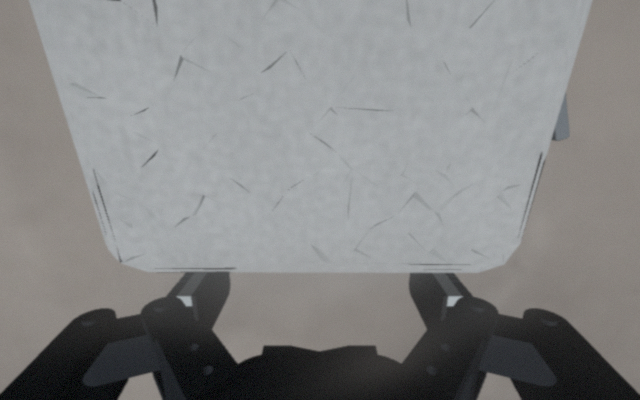

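Call:
step_arm --moves "0 0 0.08 0 0 0 1;0 0 0.12 0 0 0 1;0 0 0.12 0 0 0 1;0 0 0.12 0 0 0 1;0 0 0.12 0 0 0 1;0 0 0.12 0 0 0 1;0 0 0.12 0 0 0 1;0 0 0.12 0 0 0 1;0 0 0 0 0 0 1"

```text
clock: 14.9
eef_pos: [566.4, -45.0, 3.9]
tool_rot: [-1.568, 0.002, -0.097]
force: [0.2, 0.2, 0.5]
width: 85.5
```

```bash
python3 look.py 3
```

```text
t 14.9 tcp [566.4 -45.    3.9] rot [-1.568  0.002 -0.097] F [0.2 0.2 0.5] w 85.5 ramp [[-55.7  -0.3]] q [-0.12  0.87  0.23  1.9  -0.44  0.43  0.35]
```

View pics/l3.png

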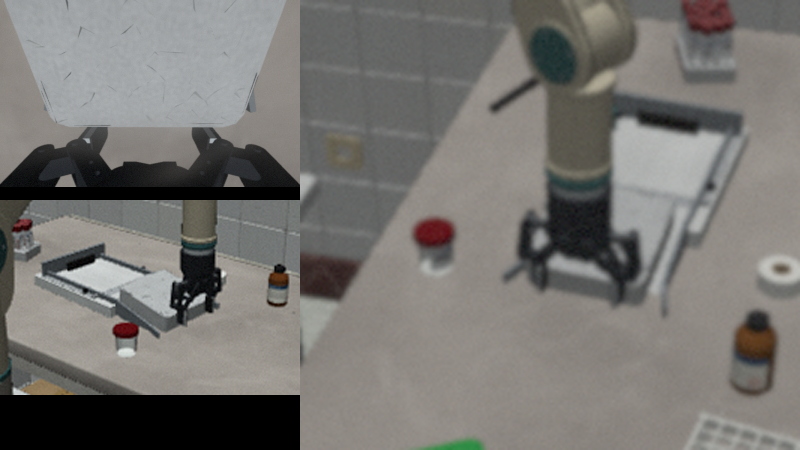

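View pics/lw3.png

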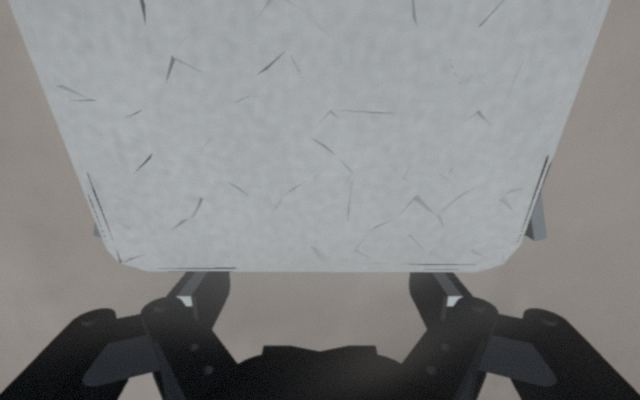

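Call:
step_arm --moves "0 0 0.08 0 0 0 1;0 0 0.12 0 0 0 1;0 0 0.12 0 0 0 1;0 0 0.12 0 0 0 1;0 0 0.12 0 0 0 1;0 0 0.12 0 0 0 1;0 0 0.12 0 0 0 1;0 -0.02 0.08 0 0 0 1;0 -0.024 0.08 0 0 0 1;0 -0.024 0.08 0 0 0 1;0 0 0 0 0 0 1"

```text
clock: 16.15
eef_pos: [571.6, 6.1, 7.7]
tool_rot: [-1.569, 0.002, -0.098]
force: [0.4, -0.8, 0.2]
width: 85.5
```

```bash
python3 look.py 4
```

```text
t 16.15 tcp [571.6   6.1   7.7] rot [-1.569  0.002 -0.098] F [ 0.4 -0.8  0.2] w 85.5 ramp [[-4.4 -0.5]] q [-0.22  0.86  0.25  1.89 -0.46  0.45  0.27]
```

View pics/l4.png

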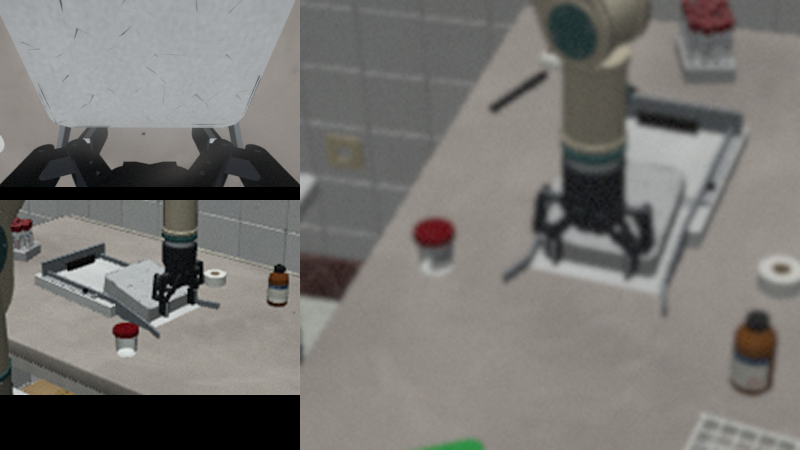

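View pics/lw4.png

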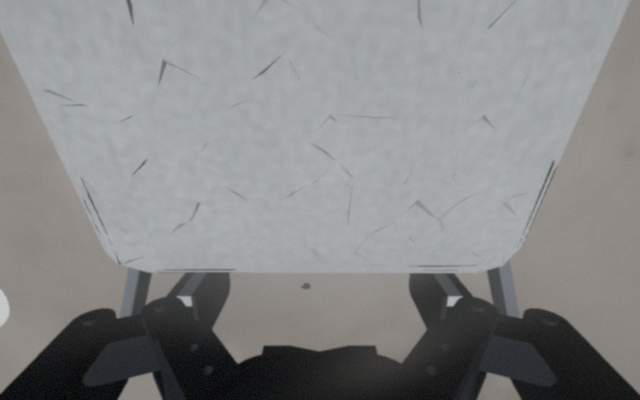

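Call:
step_arm --moves "0 -0.02 0.08 0 0 0 1;0 -0.027 0.1 0 0 0 1;0 -0.027 0.1 0 0 0 1;0 -0.027 0.1 0 0 0 1;0 -0.027 0.1 0 0 0 1;0 -0.027 0.1 0 0 0 1;0 -0.027 0.1 0 0 0 1;0 -0.027 0.1 0 0 0 1;0 -0.027 0.1 0 0 0 1;0 0 0 0 0 0 1"

```text
clock: 17.3
eef_pos: [576.1, 48.7, 19.9]
tool_rot: [-1.57, 0.001, -0.098]
force: [-0.6, -4.3, 3.3]
width: 85.0
```

```bash
python3 look.py 5
```

```text
t 17.3 tcp [576.1  48.7  19.9] rot [-1.57e+00  1.00e-03 -9.80e-02] F [-0.6 -4.3  3.3] w 85.0 ramp [[38.4 -0.9]] q [-0.31  0.85  0.28  1.87 -0.47  0.49  0.2 ]
```

View pics/l5.png

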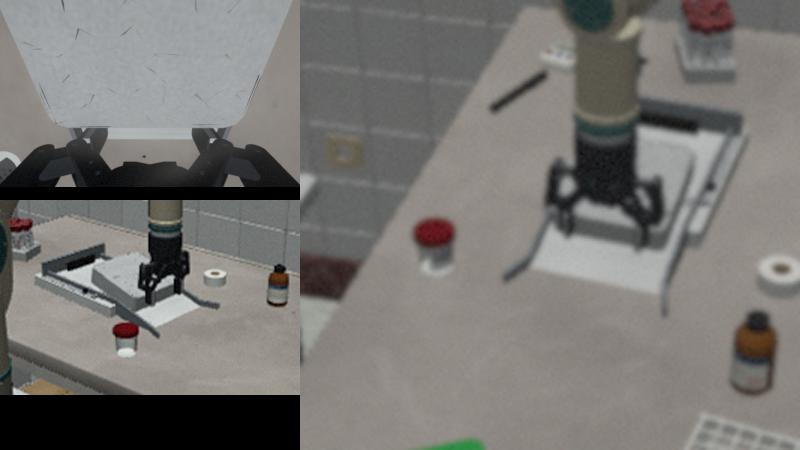

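View pics/lw5.png

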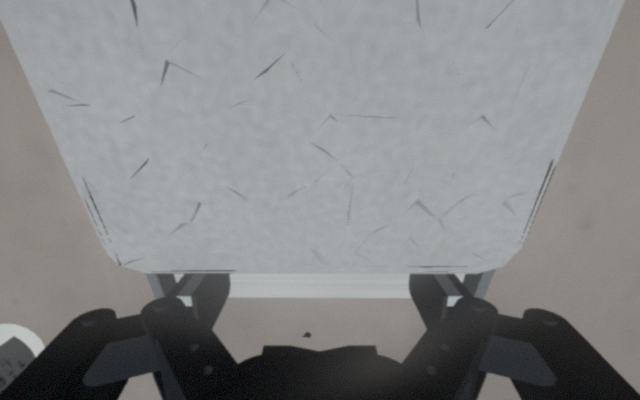

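Call:
step_arm --moves "0 -0.02 0.08 0 0 0 1;0 -0.02 0.08 0 0 0 1;0 -0.02 0.08 0 0 0 1;0 -0.02 0.08 0 0 0 1;0 -0.02 0.08 0 0 0 1;0 -0.02 0.08 0 0 0 1;0 -0.02 0.08 0 0 0 1;0 -0.02 0.08 0 0 0 1;0 -0.02 0.08 0 0 0 1;0 -0.02 0.08 0 0 0 1;0 0 0 0 0 0 1"

```text
clock: 18.55
eef_pos: [579.7, 89.8, 29.4]
tool_rot: [-1.569, 0.002, -0.097]
force: [-0.6, -0.2, 0.3]
width: 85.5
```

```bash
python3 look.py 6
```

```text
t 18.55 tcp [579.7  89.8  29.4] rot [-1.569  0.002 -0.097] F [-0.6 -0.2  0.3] w 85.5 ramp [[79.7 -0.5]] q [-0.39  0.85  0.31  1.84 -0.47  0.53  0.14]
```

View pics/l6.png

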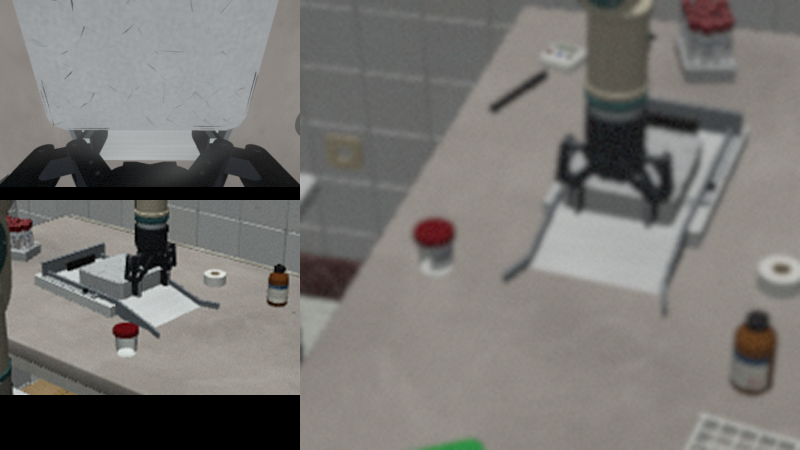

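View pics/lw6.png

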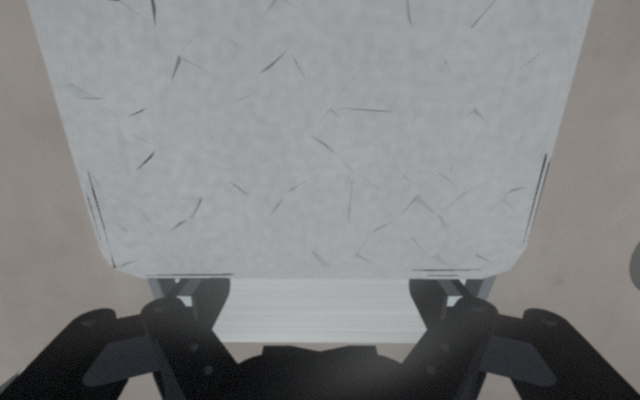

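Run:
```python
from h import *
a=cv2.imread("pics/w0.png");b=cv2.imread("pics/side0.png");c=cv2.imread("pics/scene0.png")
im=np.zeros((600,800,3),np.uint8)
im[:200]=cv2.resize(a[0:60,140:380],(800,200),interpolation=cv2.INTER_CUBIC)
im[200:600,:400]=cv2.resize(b[140:170,300:370],(400,400*30//70),interpolation=cv2.INTER_CUBIC) if 0 else cv2.resize(b[120:180,300:380],(400,400),interpolation=cv2.INTER_CUBIC)
im[200:600,400:]=cv2.resize(c[170:220,220:300],(400,400),interpolation=cv2.INTER_CUBIC)
cv2.imwrite("pics/lip.png",im)
```

```text
(no output)
```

View pics/lip.png

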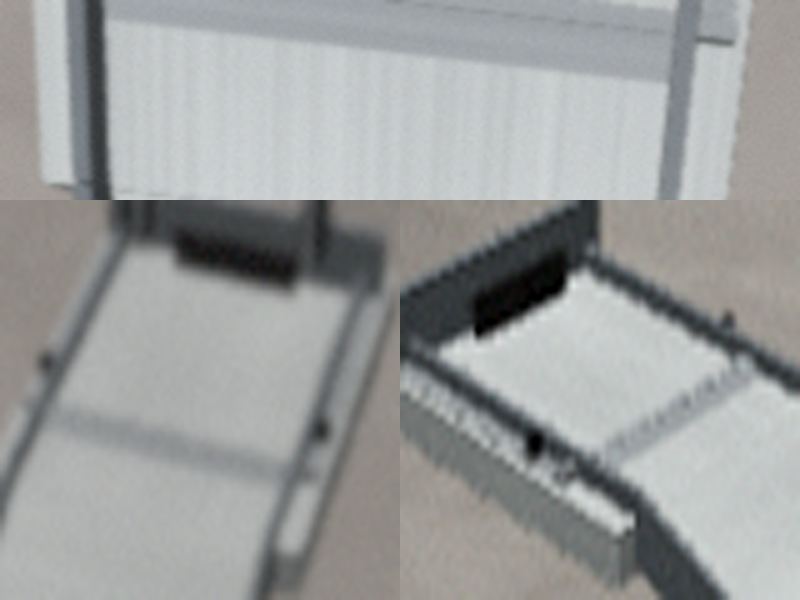

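Run:
```python
from h import *
p=get_image("side");print("side top",ramp(unproj(p,[(312.4,150.8),(358,159.3)],35)).tolist(),"bot",ramp(unproj(p,[(310,154.8),(355,162)],28)).tolist())
print("crest",[ramp(d["position"]).tolist() for d in nets.place_of(p,"crest")])
# buffer face lower edge: side crop (180..295, 268..290)
print("buf bottom face",ramp(unproj(p,[(336,160.3-20),(358.6,163.3-20)],34)).tolist())
p=get_image("scene");print("scene top",ramp(unproj(p,[(264,200.6),(287,191.3)],35)).tolist(),"bot",ramp(unproj(p,[(266,202.5),(290,192.5)],28)).tolist())
print("buf bottom (475,338),(570,275)",ramp(unproj(p,[(235,187.2),(254,179.4)],34)).tolist())
p=get_image("wrist");s=dict(tool_rot=[-1.571,.002,0],eef_pos=[649.36,.02,230.37]);R,t=wristRt(p,s)
print("wrist bot",ramp(unproj(p,[(173,6),(339.5,23.4)],28,R,t)).tolist(),"bevel top",ramp(unproj(p,[(257,0),(360.5,12.6)],35,R,t)).tolist())
```

```text
side top [[165.0, 67.9], [164.7, -88.3]] bot [[149.6, 71.1], [156.5, -80.8]]
crest [[[100.8, 1.5]]]
buf bottom face [[255.9, 13.0], [262.3, -65.3]]
scene top [[156.0, 52.6], [157.2, -64.2]] bot [[150.6, 48.3], [152.9, -75.7]]
buf bottom (475,338),(570,275) [[326.4, 40.2], [335.9, -63.8]]
wrist bot [[152.8, 81.5], [153.6, -83.3]] bevel top [[164.1, -2.0], [163.1, -102.2]]
```

Call:
step_arm --moves "0 -0.015 0.06 0 0 0 1;0 -0.015 0.08 0 0 0 1;0 -0.015 0.08 0 0 0 1;0 -0.015 0.08 0 0 0 1;0 -0.01 0.08 0 0 0 1;0 0 0.08 0 0 0 1;0 0 0.08 0 0 0 1;0 0 0.08 0 0 0 1;0 0 0.08 0 0 0 1;0 0 0.08 0 0 0 1;0 0 0.08 0 0 0 1;0 0 0.08 0 0 0 1;0 0 0.06 0 0 0 1;0 0 0 0 0 0 1"

```text
clock: 20.3
eef_pos: [584.7, 139.2, 32.9]
tool_rot: [-1.569, 0.002, -0.098]
force: [-0.1, 0.1, 0.4]
width: 85.2
```

```bash
python3 look.py 7
```

```text
t 20.3 tcp [584.7 139.2  32.9] rot [-1.569  0.002 -0.098] F [-0.1  0.1  0.4] w 85.2 ramp [[129.4  -0.6]] q [-0.48  0.86  0.33  1.8  -0.48  0.56  0.06]
```

View pics/l7.png

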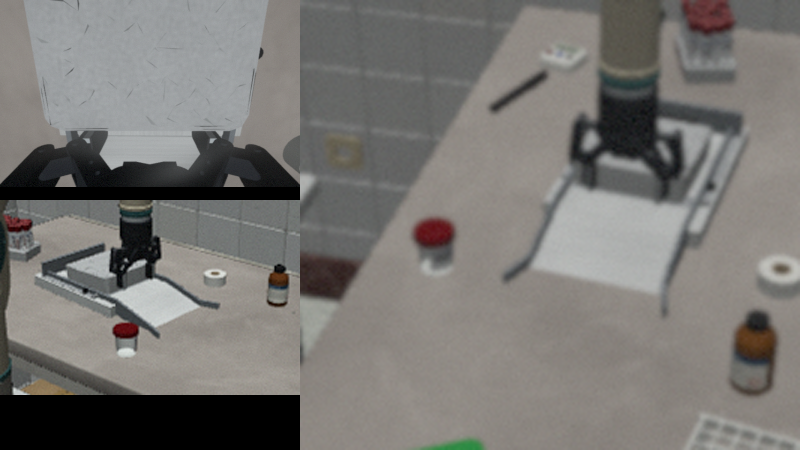

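View pics/lw7.png

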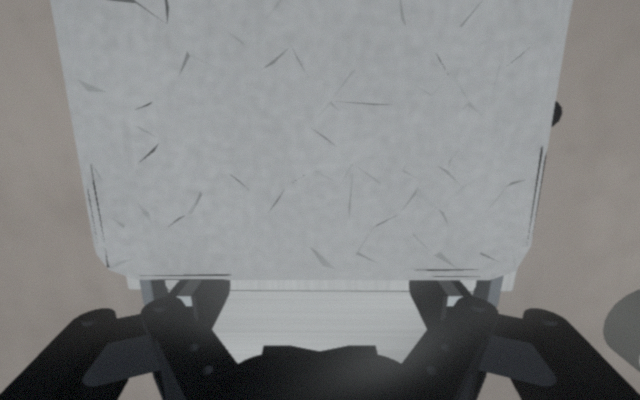

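Call:
step_arm --moves "0 0 0.04 0 0 0 1;0 0 0.04 0 0 0 1;0 0 0.04 0 0 0 1;0 0 0.04 0 0 0 1;0 0 0.04 0 0 0 1;0 0 0.04 0 0 0 1;0 0 0.04 0 0 0 1"

```text
clock: 21.15
eef_pos: [586.0, 152.4, 32.9]
tool_rot: [-1.57, 0.002, -0.098]
force: [-0.6, -1.1, -1.5]
width: 85.7
```

```bash
python3 look.py 8
```

```text
t 21.15 tcp [586.  152.4  32.9] rot [-1.57   0.002 -0.098] F [-0.6 -1.1 -1.5] w 85.7 ramp [[142.7  -0.7]] q [-0.5   0.86  0.33  1.79 -0.48  0.57  0.03]
```

View pics/lw8.png

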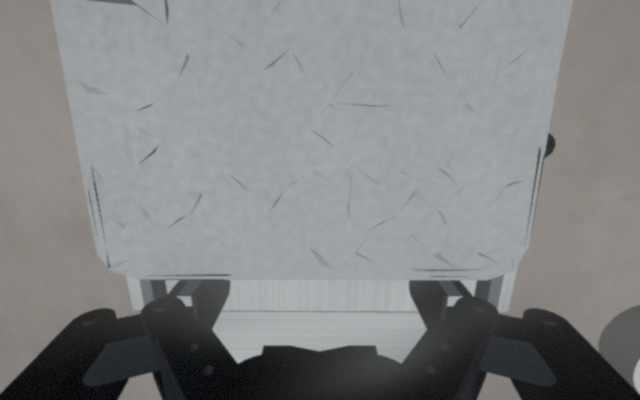

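View pics/l8.png

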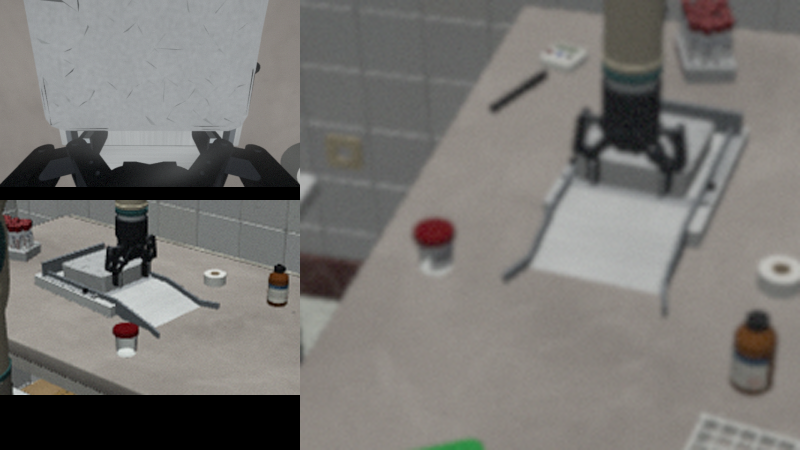

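Call:
step_arm --moves "0 0 0.02 0 0 0 1;0 0 0.02 0 0 0 1;0 0 0.02 0 0 0 1;0 0 0 0 0 0 1"

```text
clock: 21.7
eef_pos: [586.3, 155.3, 32.9]
tool_rot: [-1.57, 0.002, -0.099]
force: [-0.0, -1.1, -0.6]
width: 85.6
```

Call:
step_arm --moves "0 0 0.02 0 0 0 1;0 0 0.02 0 0 0 1;0 0 0 0 0 0 1"

```text
clock: 22.0
eef_pos: [586.5, 157.5, 32.9]
tool_rot: [-1.569, 0.002, -0.098]
force: [0.6, -0.8, -0.7]
width: 85.1
```

Call:
step_arm --moves "0 0 0.02 0 0 0 1;0 0 0.02 0 0 0 1;0 0 0 0 0 0 1"

```text
clock: 22.3
eef_pos: [586.6, 159.5, 32.9]
tool_rot: [-1.569, 0.002, -0.098]
force: [-0.5, -1.3, -0.2]
width: 85.4
```

```bash
python3 look.py 9
```

```text
t 22.3 tcp [586.6 159.5  32.9] rot [-1.569  0.002 -0.098] F [-0.5 -1.3 -0.2] w 85.4 ramp [[149.8  -0.6]] q [-0.51  0.86  0.34  1.78 -0.48  0.58  0.02]
```

View pics/lw9.png

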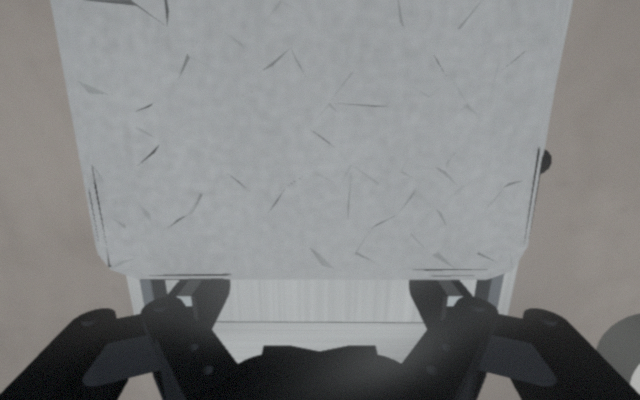

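Run:
```python
from h import *
s=st();p=get_image("wrist");R,t=wristRt(p,s)
for x,z in((105,28),(153,28),(160,28),(165,35),(170,35)):
    P=F+x*e;print(x,z,proj(p,[[P[0],P[1],z]],R,t).round(1))
for z in(70,73,77):print(z,ramp(unproj(p,[(185,276),(450,276)],z,R,t)).tolist())
```

```text
t 22.45 tcp [586.7 159.5  33. ] rot [-1.569  0.002 -0.098] F [-0.7 -0.5 -0.6] w 85.6 ramp [[149.8  -0.7]] q [-0.51  0.86  0.34  1.78 -0.48  0.58  0.02]
105 28 [[317.8 326.4]]
153 28 [[317.7 249.1]]
160 28 [[317.6 236.7]]
165 35 [[317.5 232.9]]
170 35 [[317.5 223.4]]
70 [[161.7, 50.7], [161.7, -51.0]]
73 [[163.5, 49.2], [163.5, -49.6]]
77 [[165.8, 47.2], [165.8, -47.7]]
```

Call:
step_arm --moves "0 0 0.02 0 0 0 1;0 0 0.02 0 0 0 1;0 0 0 0 0 0 1"

```text
clock: 22.8
eef_pos: [587.0, 161.2, 32.9]
tool_rot: [-1.57, 0.002, -0.099]
force: [-0.0, -0.2, -0.7]
width: 85.4
```

Call:
step_arm --moves "0 0 0.02 0 0 0 1;0 0 0.02 0 0 0 1;0 0 0 0 0 0 1"

```text
clock: 23.1
eef_pos: [587.1, 163.5, 32.9]
tool_rot: [-1.569, 0.002, -0.098]
force: [-0.3, -0.2, -0.2]
width: 85.2
```

Call:
step_arm --moves "0 0 0.02 0 0 0 1;0 0 0 0 0 0 1"

```text
clock: 23.3
eef_pos: [587.2, 164.4, 32.9]
tool_rot: [-1.569, 0.002, -0.098]
force: [0.7, -1.8, 0.3]
width: 85.4
```

Call:
step_arm --moves "0 0 0.02 0 0 0 1;0 0 0 0 0 0 1"

```text
clock: 23.5
eef_pos: [587.3, 165.4, 32.9]
tool_rot: [-1.569, 0.002, -0.098]
force: [0.3, -0.5, -0.7]
width: 85.5
```

Call:
step_arm --moves "0 0 0.02 0 0 0 1;0 0 0 0 0 0 1"

```text
clock: 23.7
eef_pos: [587.3, 166.1, 32.9]
tool_rot: [-1.57, 0.002, -0.098]
force: [0.2, -0.9, -0.6]
width: 85.2
```

```bash
python3 look.py 10
```

```text
t 23.7 tcp [587.3 166.1  32.9] rot [-1.57   0.002 -0.098] F [ 0.2 -0.9 -0.6] w 85.2 ramp [[156.4  -0.7]] q [-0.53  0.87  0.34  1.78 -0.48  0.58  0.01]
```

View pics/lw10.png

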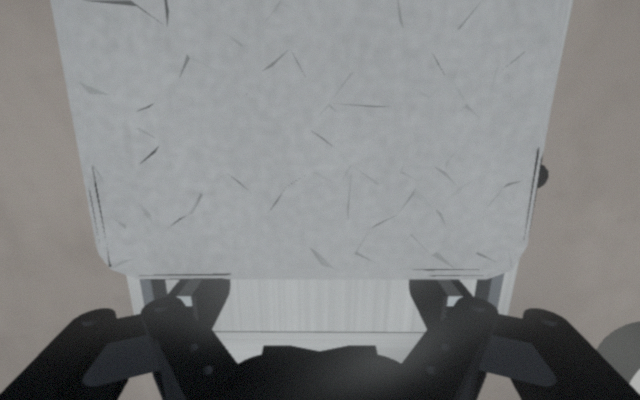

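View pics/l10.png

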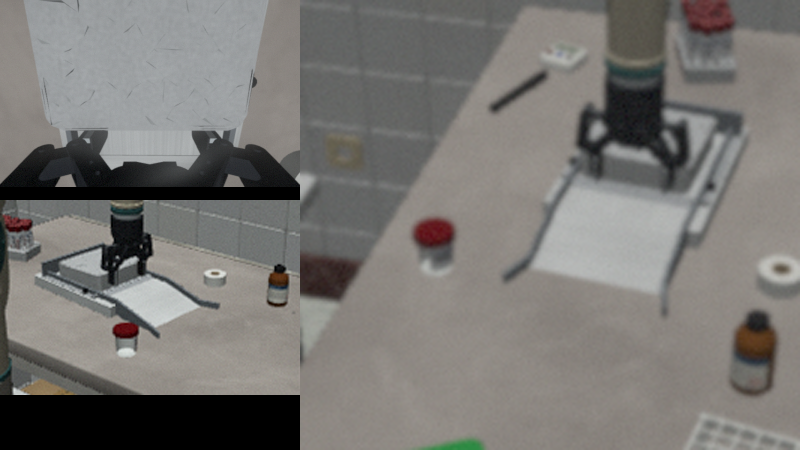

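Call:
step_arm --moves "0 0 0.02 0 0 0 1;0 0 0 0 0 0 1"

```text
clock: 24.05
eef_pos: [587.4, 166.8, 32.9]
tool_rot: [-1.57, 0.002, -0.099]
force: [-0.2, -1.5, -0.8]
width: 85.4
```

Call:
step_arm --moves "0 0 0.02 0 0 0 1;0 0 0 0 0 0 1"

```text
clock: 24.25
eef_pos: [587.4, 167.5, 32.8]
tool_rot: [-1.57, 0.002, -0.099]
force: [-0.1, -3.2, -1.3]
width: 85.9
```

Call:
step_arm --moves "0 0 0.02 0 0 0 1;0 0 0 0 0 0 1"

```text
clock: 24.45
eef_pos: [587.5, 168.4, 32.8]
tool_rot: [-1.57, 0.002, -0.099]
force: [-0.7, -4.3, -1.9]
width: 85.3
```

Call:
step_arm --moves "0 0 0.02 0 0 0 1;0 0 0 0 0 0 1"

```text
clock: 24.65
eef_pos: [587.5, 169.2, 32.8]
tool_rot: [-1.571, 0.002, -0.099]
force: [-1.7, -4.7, -0.3]
width: 85.3
```

Call:
step_arm --moves "0 0 0.02 0 0 0 1;0 0 0 0 0 0 1"

```text
clock: 24.85
eef_pos: [587.6, 169.7, 32.7]
tool_rot: [-1.571, 0.003, -0.099]
force: [-2.4, -6.3, -1.6]
width: 85.8
```

Call:
step_arm --moves "0 0 0.02 0 0 0 1;0 0 0 0 0 0 1"

```text
clock: 25.05
eef_pos: [587.6, 170.2, 32.7]
tool_rot: [-1.572, 0.003, -0.1]
force: [-1.7, -6.2, -1.5]
width: 85.7
```

```bash
python3 look.py 11
```

```text
t 25.05 tcp [587.6 170.2  32.7] rot [-1.572  0.003 -0.1  ] F [-1.7 -6.2 -1.5] w 85.7 ramp [[160.6  -0.5]] q [-0.53  0.87  0.34  1.77 -0.48  0.59  0.  ]
```

View pics/lw11.png

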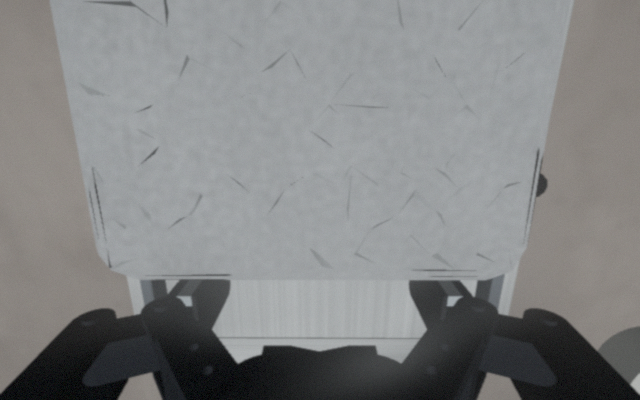

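Call:
step_arm --moves "0 0 0.02 0 0 0 1;0 0 0 0 0 0 1"

```text
clock: 25.4
eef_pos: [587.6, 170.8, 32.6]
tool_rot: [-1.572, 0.003, -0.1]
force: [-1.2, -8.4, -1.6]
width: 85.3
```

Call:
step_arm --moves "0 0 0.02 0 0 0 1;0 0 0 0 0 0 1"

```text
clock: 25.6
eef_pos: [587.6, 171.3, 32.6]
tool_rot: [-1.573, 0.003, -0.1]
force: [-0.8, -8.4, -1.1]
width: 85.3
```

```bash
python3 look.py 12
```

```text
t 25.6 tcp [587.6 171.3  32.6] rot [-1.573  0.003 -0.1  ] F [-0.8 -8.4 -1.1] w 85.3 ramp [[161.6  -0.5]] q [-0.54  0.87  0.35  1.77 -0.48  0.59  0.  ]
```

View pics/lw12.png

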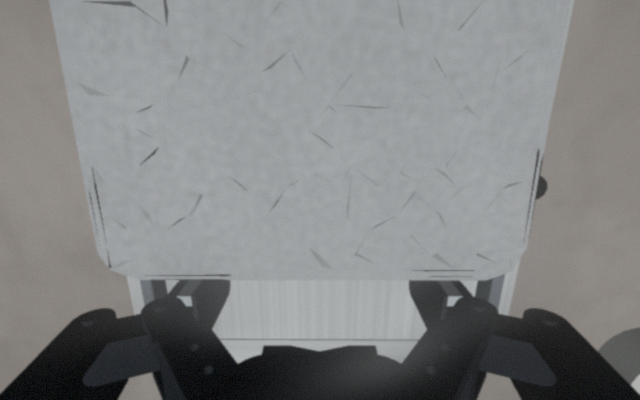

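Call:
step_arm --moves "0 0 0.02 0 0 0 1;0 0 0 0 0 0 1"

```text
clock: 25.95
eef_pos: [587.7, 171.8, 32.5]
tool_rot: [-1.574, 0.003, -0.1]
force: [-1.6, -8.3, -1.1]
width: 85.8
```

Call:
step_arm --moves "0 0.03 0 0 0 0 1;0 0.03 0 0 0 0 1;0 0 0 0 0 0 1"

```text
clock: 26.25
eef_pos: [587.6, 171.4, 29.4]
tool_rot: [-1.574, 0.003, -0.1]
force: [-1.6, -9.3, -1.2]
width: 85.7
```

```bash
python3 look.py 13
```

```text
t 26.25 tcp [587.6 171.4  29.4] rot [-1.574  0.003 -0.1  ] F [-1.6 -9.3 -1.2] w 85.7 ramp [[161.7  -0.4]] q [-0.54  0.88  0.34  1.77 -0.48  0.59  0.  ]
```

View pics/lw13.png

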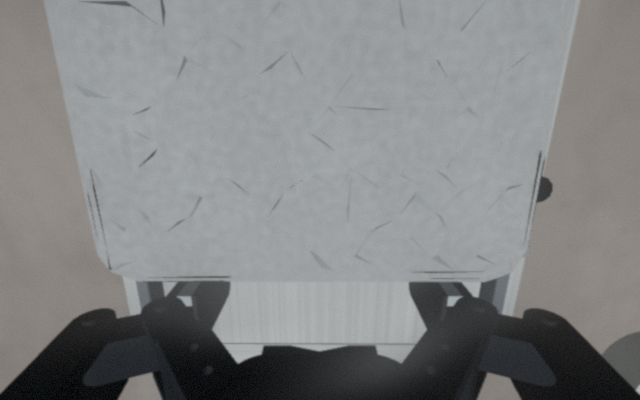

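Call:
step_arm --moves "0 0.03 0 0 0 0 1;0 0.03 0 0 0 0 1;0 0 0 0 0 0 1"

```text
clock: 26.7
eef_pos: [587.5, 171.1, 26.4]
tool_rot: [-1.574, 0.003, -0.101]
force: [-2.2, -9.6, -0.1]
width: 85.4
```

```bash
python3 look.py 14
```

```text
t 26.7 tcp [587.5 171.1  26.4] rot [-1.574  0.003 -0.101] F [-2.2 -9.6 -0.1] w 85.4 ramp [[161.4  -0.3]] q [-0.54  0.88  0.34  1.77 -0.49  0.58  0.  ]
```

View pics/lw14.png

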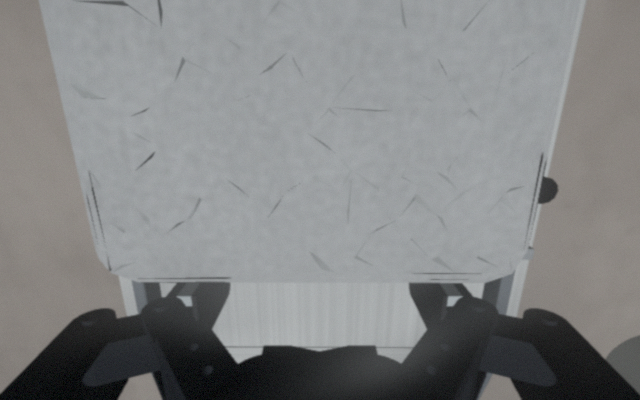

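Call:
step_arm --moves "0 0.03 0 0 0 0 1;0 0.02 0 0 0 0 1;0 0 0 0 0 0 1"

```text
clock: 27.15
eef_pos: [587.9, 171.1, 24.9]
tool_rot: [-1.574, 0.003, -0.101]
force: [-3.2, -10.8, 6.2]
width: 85.6
```

```bash
python3 look.py 15
```

```text
t 27.15 tcp [587.9 171.1  24.9] rot [-1.574  0.003 -0.101] F [ -3.2 -10.8   6.2] w 85.6 ramp [[161.4  -0.8]] q [-0.53  0.88  0.34  1.77 -0.49  0.58  0.  ]
```

View pics/lw15.png

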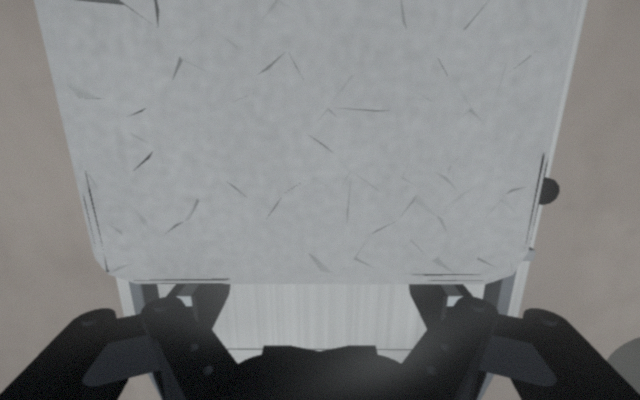

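Call:
step_arm --moves "0 0 -0.02 0 0 0 1;0 0 -0.02 0 0 0 1;0 0 -0.02 0 0 0 1;0 0 0 0 0 0 1"

```text
clock: 27.7
eef_pos: [587.9, 171.2, 24.9]
tool_rot: [-1.57, 0.002, -0.1]
force: [-2.4, -5.4, 3.8]
width: 85.2
```

Call:
step_arm --moves "0 0 -0.04 0 0 0 1;0 0 -0.04 0 0 0 1;0 0 0 0 0 0 1"

```text
clock: 28.0
eef_pos: [588.0, 169.4, 24.6]
tool_rot: [-1.568, 0.001, -0.098]
force: [0.7, -1.1, 1.5]
width: 85.2
```

```bash
python3 look.py 16
```

```text
t 28.0 tcp [588.  169.4  24.6] rot [-1.568e+00  1.000e-03 -9.800e-02] F [ 0.7 -1.1  1.5] w 85.2 ramp [[159.7  -1. ]] q [-0.52  0.88  0.33  1.77 -0.49  0.57  0.01]
```

View pics/lw16.png

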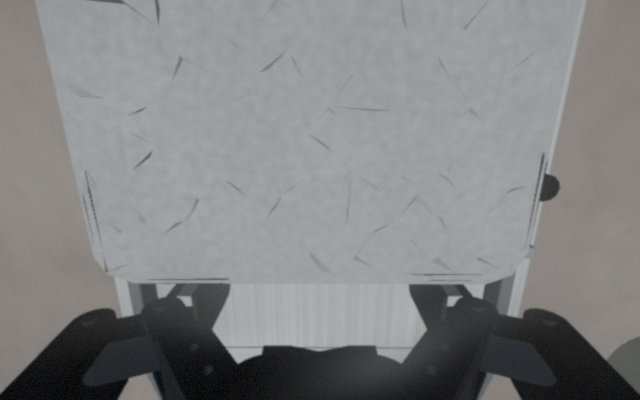

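Call:
step_arm --moves "0 0 -0.06 0 0 0 1;0 0 -0.1 0 0 0 1;0 0 -0.2 0 0 0 1;0 0 -0.3 0 0 0 1;0 0 -0.3 0 0 0 1;0 0 0 0 0 0 1"

```text
clock: 28.75
eef_pos: [582.7, 115.6, 24.6]
tool_rot: [-1.572, 0.002, -0.104]
force: [-0.0, -1.0, 0.0]
width: 85.7
```

```bash
python3 look.py 17
```

```text
t 28.75 tcp [582.7 115.6  24.6] rot [-1.572  0.002 -0.104] F [-0. -1.  0.] w 85.7 ramp [[105.7  -1. ]] q [-0.44  0.86  0.32  1.82 -0.48  0.53  0.09]
```

View pics/lw17.png

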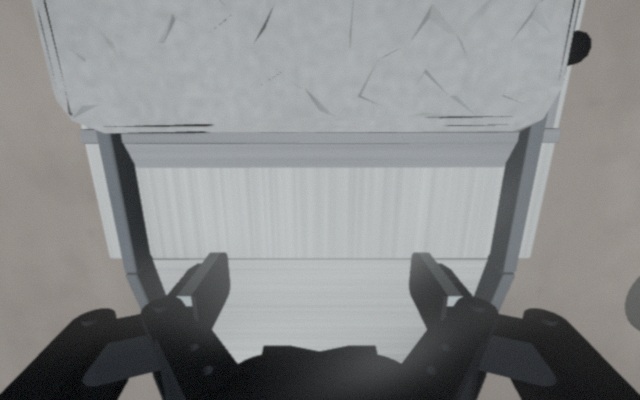

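View pics/l17.png

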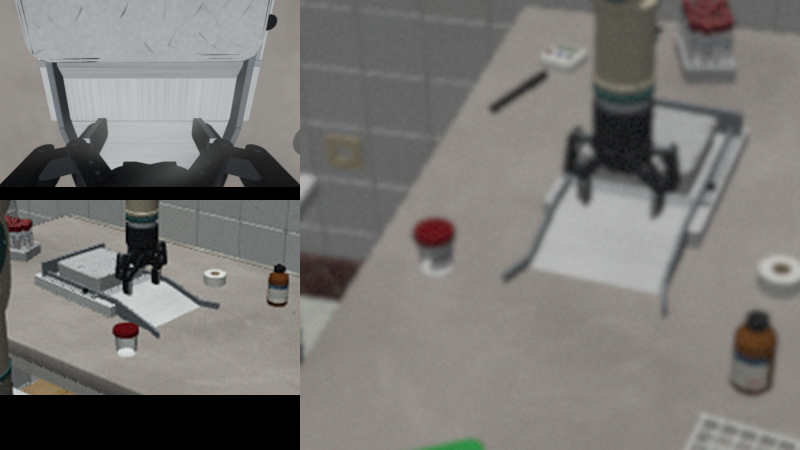

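Call:
step_arm --moves "0 -0.4 0 0 0 0 1;0 -0.7 0 0 0 0 1;0 -0.7 0 0 0 0 1;0 -0.7 0.3 0 0 0 1;0 -0.4 0.6 0 0 0 1;0 0 0.6 0 0 0 1;0 0 0 0 0 0 1;0 0 0 0 0 0 1"

```text
clock: 29.7
eef_pos: [589.9, 196.7, 169.2]
tool_rot: [-1.569, 0.003, -0.095]
force: [0.4, 0.2, 0.6]
width: 85.3
```

```bash
python3 look.py 18
python3 - <<'E'
from h import *
s=st();p=get_image("wrist");R,t=wristRt(p,s)
print("tray",[(ramp(d["position"]).tolist(),np.round(d["position"],1).tolist(),round(d["conf"],2)) for d in nets.place_of(p,"tray")])
E
```

```text
t 29.7 tcp [589.9 196.7 169.2] rot [-1.569  0.003 -0.095] F [0.4 0.2 0.6] w 85.3 ramp [[187.1  -0.3]] q [-0.63  0.7   0.45  1.67 -0.38  0.86 -0.12]
t 29.85 tcp [590.3 193.6 169.2] rot [-1.571  0.003 -0.1  ] F [ 0.3  0.  -0.2] w 85.3 ramp [[184.1  -0.9]] q [-0.63  0.7   0.45  1.67 -0.38  0.86 -0.12]
tray [([[250.8, -0.8]], [596.6, 260.0, 28.9], 0.94)]
```

View pics/lw18.png

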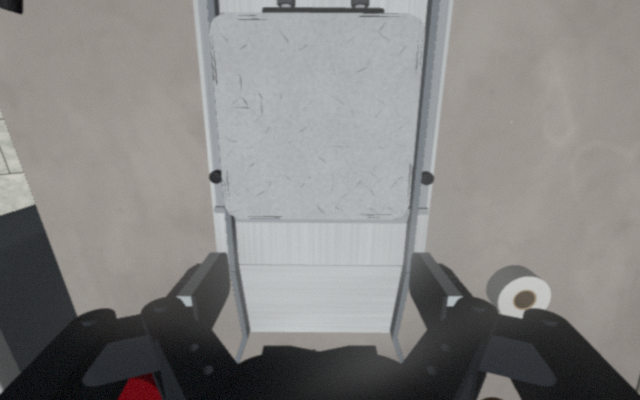

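View pics/l18.png

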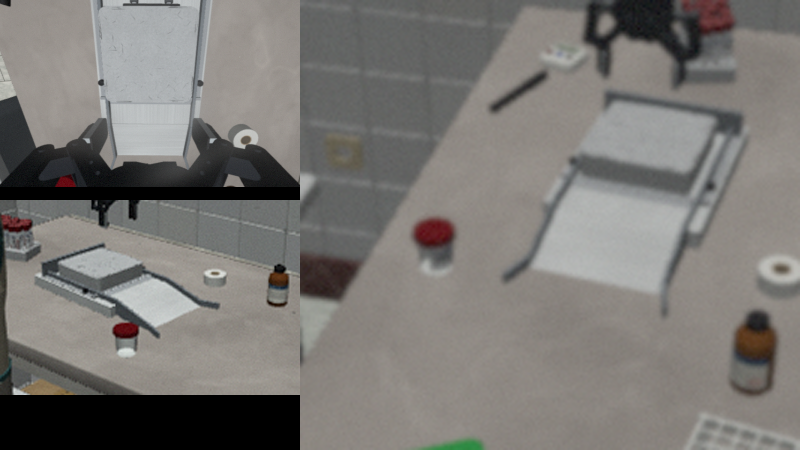

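Run:
```python
from h import *
s=st();p=get_image("wrist");R,t=wristRt(p,s)
im=p["color"];cv2.imwrite("pics/z19.png",np.vstack([cv2.resize(im[0:50,190:450],(780,150),interpolation=cv2.INTER_CUBIC),cv2.resize(im[170:270,190:450],(780,300),interpolation=cv2.INTER_CUBIC)]))
c=nets.cut_out(p,"tray")[0]["pixels"]
for r in (40,60,150,170,190):
    q=np.where(c[r])[0];w=unproj(p,[(q.min()-.5,r),(q.max()+.5,r)],70,R,t);print(r,q.min(),q.max(),ramp(w).tolist(),round(np.linalg.norm(w[1]-w[0]),1))
q=np.where(c[:,300:340].any(1))[0];print("rows",q.min(),q.max(),ramp(unproj(p,[(320,q.min()),(320,q.max()+1)],70,R,t)).tolist())
```

```text
t 29.95 tcp [590.5 193.6 169.2] rot [-1.57   0.002 -0.1  ] F [0.3 0.4 0. ] w 85.3 ramp [[184.   -1.1]] q [-0.63  0.7   0.45  1.67 -0.38  0.86 -0.12]
40 208 421 [[304.6, 77.9], [304.2, -73.8]] 151.6
60 211 420 [[291.6, 77.1], [291.2, -74.2]] 151.3
150 219 413 [[227.1, 77.5], [226.7, -74.7]] 152.2
170 221 411 [[211.3, 77.4], [210.9, -74.5]] 151.9
190 222 409 [[194.8, 78.2], [194.5, -74.2]] 152.4
rows 8 216 [[324.3, -1.9], [171.5, -1.7]]
```

View pics/z19.png

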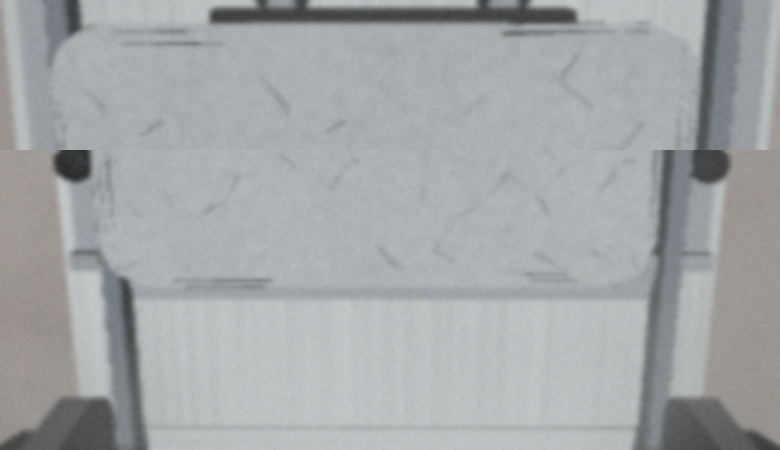

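Call:
step_arm --moves "0 -0.5 0 0 0 0 1;0 -0.5 0 0 0 0 1;0 0 0 0 0 0 1;0 0 0 0 0 0 1"

```text
clock: 30.45
eef_pos: [590.7, 194.5, 219.7]
tool_rot: [-1.569, 0.001, -0.099]
force: [-0.3, -0.1, -0.4]
width: 85.4
```

Run:
```python
from h import *
st()
for nme in("scene","side"):
    p=get_image(nme);
    for k in("tray","bottle","cup","label_roll"):print(nme,k,[(np.round(d["position"],1).tolist(),round(d["conf"],2)) for d in nets.place_of(p,k)][:2])
    if nme=="side":cv2.imwrite("pics/f20.png",cv2.resize(p["color"][100:200,280:400],(720,600),interpolation=cv2.INTER_CUBIC))
```

```text
t 30.45 tcp [590.7 194.5 219.7] rot [-1.569e+00  1.000e-03 -9.900e-02] F [-0.3 -0.1 -0.4] w 85.4 ramp [[185.   -1.3]] q [-0.65  0.64  0.48  1.62 -0.35  0.96 -0.15]
scene tray [([499.1, -426.7, 1.1], 0.93), ([595.5, 260.4, 29.5], 0.72)]
scene bottle [([785.0, -132.6, 5.3], 0.92)]
scene cup [([375.8, -5.3, -1.1], 0.68)]
scene label_roll [([799.2, 55.4, 2.4], 0.55)]
side tray [([597.2, 256.1, 27.6], 0.95), ([500.8, -424.9, 3.1], 0.91)]
side bottle [([782.7, -133.9, -2.5], 0.72), ([596.0, 257.8, 25.7], 0.37)]
side cup [([375.4, -7.3, -3.3], 0.68)]
side label_roll []
```

View pics/f20.png

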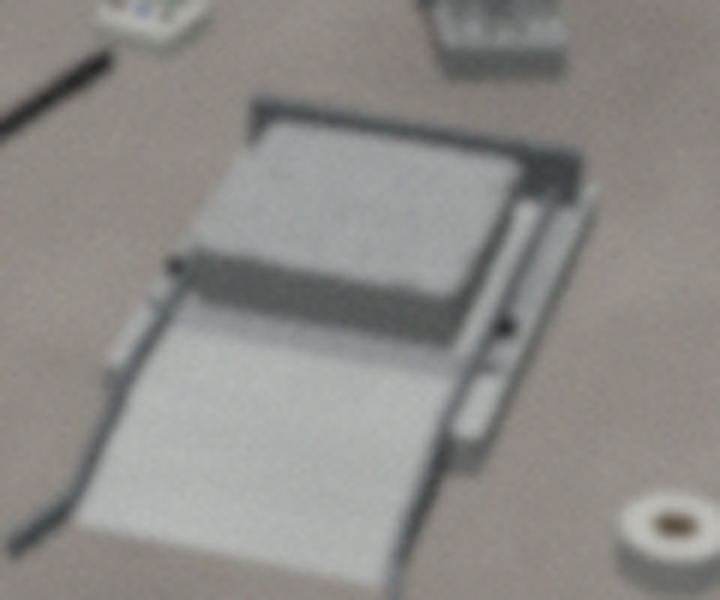

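```bash
python3 -c "
from cell import ctrl
print(ctrl.finish_job())"
```

```text
the job is handed in; nothing more can be done
None
```

The tray is up the ramp and, by my checks, seated between the lip and the buffer. The job is handed in at about 30.5 s with the hand clear of everything.

**What I did:** I squared and centred the grey tray by pushing its robot-side face with both open fingers. I then pushed its trailing face up the ramp with both fingers, never lifting it. The last few millimetres went in steps of about 1 mm against the buffer. The hand was holding the trailing edge up, so I worked it down about 7 mm, backed straight off and rose clear.

**Last checks:**
- **Buffer:** the highest push reading was about 11 N, or roughly 7 mm at most. I could not read the buffer travel directly.
- **Seating:** the push force fell to about zero as I backed off, and the tray stayed put behind the lip, against the buffer. It is about level: its top looks equally wide front and rear within about 1 mm, where an edge still up on the lip would show about 4 mm. The networks put its underside at 28 to 30 mm, and the deck is at 28 mm.
- **Other things:** the bottle, the cup and the green look-alike are where they started, within measuring error. The label roll was found in the scene view within 4 mm of its start. The network missed it in the last side view, though it shows in that picture where it was.

**Disagreements:**
- My first estimate of the lip's place from the pictures was about 5 mm short of where contact came, so I went by the force reading.
- The first outline fit gave the tray's angle as 0.22 rad from the ramp. The wrist camera gave about 0.15 rad, which I used.

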